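Shim the rocking bench gauge

ROBOT

A 7-joint arm with a two-finger parallel gripper is mounted at the origin on the work surface. World frame = base frame: x ahead of the robot, y to its left, z up, the work surface at z = 0. Lengths are in m, angles in rad, forces in N, time in s.
With the tool pointing down it reaches from about 0.425 to 1.025 m from the base axis. Payload 9.4 kg.
Tool frame: the origin (TCP) lies between the finger pads; the fingertips stand 8 mm ahead of it and the grasp point (between the pads) lies 11 mm behind it; y points along the fingers, z is the direction in which the jaws open and shut, and the axes are right-handed (so a half turn about y gives the same grasp; the last joint's range is limited). The gripper opens to 85 mm and grips with 20 to 120 N. Pads are 22 mm wide; open, the fingers measure 114 mm over their backs; the gripper's body (76 mm by 85 mm) begins 54 mm behind the grasp point. The pads swing forward as they close: fully open they stand 13 mm farther back than shut.
Start: joints at [1.109, 0.599, -0.003, 1.599, 0.002, 0.943, -0.08], TCP at [0.272, -0.672, 0.239] pointing down, gripper open.
Joint ranges: [-2.57, 2.57], [-0.35, 1.97], [-1.29, 1.29], [0.11, 2.56], [-1.05, 4.19], [0.11, 1.86], [-2.63, 2.63]. Speed limits (rad/s): [2.22, 2.22, 3.01, 3.01, 3.14, 3.14, 3.14].

INTERFACE

Orientations are given as [roll, pitch, yaw] about the fixed x, y, z axes, in that order (R = Rz(yaw) Ry(pitch) Rx(roll)).
In Python, from station import arm, optics, ticket gives the robot as it stands.
- The arm moves only by the tool send_rows, never from a script. Its argument "steps" is text: rows parted by semicolons, each of 4 numbers parted by spaces: the shift along the tool's x, y, z in m, then the turn about the tool's y in units of 5 degrees (1.0 is 5 degrees). In form: x y z spin; .... A call has 1 to 12 rows; each row is the pose to reach, as a shift and turn from the pose measured when the call began, along the tool's axes at that moment; what a row does not reach only later rows make up. A row lasts 1/10 s, in which the tool goes at most 50 mm and 8.59 degrees, less where a joint would pass 70% of its speed; a pose out of reach is approached as far as the arm can. A call with a gripper value outside its range is refused whole. "fingers" is the finger opening in m, from 0 to 0.0854, set as the call begins (left out, the last holds). The fingers move at their own pace and stop on an object; "squeeze" is the grip in N (left out, the last holds). Time passes only in rows, so rows that repeat a pose let the fingers close. It gives the time, the measured TCP pose, the force and the opening at its end, in the units of the state.
- arm.state(): the state, without advancing time (a new reading comes with each control period).
- optics.capture(name): name is "scene" or "top" or "wrist"; returns (picture, depth): 480x640x3 uint8, red, green, blue; 480x640 float32, m along the optical axis (not along the pixel's ray), 0 where there is no reading.
- optics.camera_info(name): a dict with "mtx" (3x3 intrinsics, pixels), "R" (3x3) and "t" (3): a world point X has camera coordinates R X + t; the wrist camera has in their place "hand_eye" (4x4, takes a point from camera to tool coordinates, whose origin is the TCP and whose axes are the tool frame's). Camera axes: x right, y down, z forward; pixel columns grow to the right and rows downward; lengths in m; the calibration is good to about 2 mm. The wrist camera is an equidistant fisheye: a pixel r from the principal point sees the ray r / f radians off the axis. A picture is of the moment at which its call begins: read the wrist's pose just before it. camera_info takes no time and is no camera call.
- ticket.sign_off(): hands the job in, once; it reports no verdict.
Trained networks look in the newest picture that a camera, given by its name, has taken for a name from the list of things; names that differ only in an ending like _2 or _b are one class to them, and where a whole thing is asked for, a point or a joint stands for the part that bears it (a point fixed in the world has none). Each returns a list of dicts, best first, with "p" (0 to 1); they miss things now and then, are a little off and sometimes report something else, mostly with a low value. They report only what shows in the picture. A call takes as long as a camera call. They do not tell look-alikes from the thing itself.
- optics.recognise(camera, name): "location" ([x, y, z] in m, in world coordinates, good to about 4 mm: the middle of the surface that is visible of it).
- optics.masks_of(camera, name): "pixels" (480x640 bool, what is visible of it).
The state is a dict: "time": time; "qpos": joint angles; "joint_vel": joint speeds; "joint_efforts": joint torques, N m; "ee_pos": TCP position; "tool_rot": TCP orientation; "wrist_force": force on the tool from outside, world axes, zero at the start; "ft_torque": the same for the moment, N m; "finger_gap": finger opening in m.
Only numpy, scipy, OpenCV 4.12 (cv2) and the standard library are available. Lean on these libraries where they do the work, as an engineer would, in place of code of your own. Each camera call takes 0.05 s, during which the arm holds its last target. There are 200 camera calls.

TASK

The dial gauge on the bench rocks because the foot nearest the wooden wedge shim is too short, so it leans onto that corner. Push the shim, thin end first, under that foot with your fingertips until the gauge sits level and the rocking stops, and leave it there. Only push: do not pick up the shim, do not lift the gauge or shove it out of place, and leave the magnet ring, the pan and the copper bush where they are.

Things in the scene. Friction and masses are not known exactly. Their poses are not given: they have to be found in the camera images.
- gauge: dial gauge, loose, 2.5 to 3.5 kg: grey base plate 160 mm square, underside 26 and top 44 mm above the bench, on 4 domed feet of 16 mm radius near its corners; post 260 mm high and a pan fixed on it. Origin: middle of the base, in the plane of the 3 good feet (bench level when level). z: up. x: along the diagonal from the short foot (at x = -92 mm, plate corner at -113) to the opposite foot (+92)
- foot (a point): point of the gauge under the short foot, in the plane of the 3 good feet. The foot ends 3 to 7.5 mm above it (differs each time), so the gauge first leans 0.03 to 0.085 rad down to this side. A few newtons on the shim lift it until the gauge is level (z vertical); then the opposite foot meets the bench and the push stiffens. Pushed on hard, it jams
- shim: loose wooden wedge lying flat, 100 mm long, 44 wide, 1.5 thick at the thin end, 17.5 at the upright thick end, 50 to 85 g. Origin: centre of its underside; x points from thick to thin end, z up. It starts with the thin end 20 to 60 mm short of the short foot, pointing roughly at it (up to 9 deg askew, 8 mm to one side). Friction keeps it where it is left under the foot
- thick_end (a point): middle of the lower edge of the shim's thick end face (17.5 mm high, 44 mm wide): where to push, 50 mm behind the shim's origin
- thin_end (a point): middle of the shim's thin edge, 50 mm ahead of its origin
- magnet: bystander: loose grey ferrite ring, 72 mm across, 16 mm high, origin under its centre
- pan: bystander: loose black pan with a copper core, 84 mm across, 30 mm high, origin under its centre
- bush: bystander: loose copper bush, 34 mm across, 30 mm high, origin under its centre
There are look-alikes about, which are no part of the job. Several things have the shape of the shim; the one meant has the colours described above.

How it is judged:
By the outcome, as a careful person would: the job done as asked, in the order asked, and still so for the second after the job is handed in, with the robot touching nothing.
It also fails if it takes over 45 s, if anything falls off the work surface, if the arm or the gripper's body presses on something with over 40 N, if the wrist force passes 120 N, or if a joint passes its speed limit or range.

## Working session

There is one attempt and no reset: what is moved stays moved. The work goes in short steps, Python scripts to look and compute and a tool call to move; the robot and the scene stay as the last step left them, time stands still between calls to the robot, and variables do not carry over. Pictures are saved under pics/ and viewed, about 8 in all and at most 12, crops included, and the job is handed in when it is done.

Besides the shell and the picture viewer there is one more tool, called after "Request:" by a JSON object that holds its "op" and its "data", one argument or row to a line. send_rows: Moves the arm, as the interface text tells. Its arguments: {"type":"object","properties":{"steps":{"type":"string"},"fingers":{"type":"number"},"squeeze":{"type":"number"}},"required":["steps"]}

```bash
mkdir -p pics; cat > h.py <<'E'
import numpy as np,cv2
from station import arm,optics,ticket
from scipy.spatial.transform import Rotation as Ro
def save(n,im): cv2.imwrite('pics/'+n,cv2.cvtColor(im,cv2.COLOR_RGB2BGR))
def world(cam,d):
    i=optics.camera_info(cam);K=np.array(i['mtx']);v,u=np.mgrid[:480,:640]
    c=np.stack([(u-K[0,2])/K[0,0]*d,(v-K[1,2])/K[1,1]*d,d],-1)
    return (c-np.array(i['t']))@np.array(i['R'])
E
python3 - <<'E'
from h import *
s=arm.state();print(s)
for c in('scene','top'):
    im,d=optics.capture(c);save(c+'1.png',im);np.savez(c+'1.npz',im=im,d=d)
    for n in('gauge','shim','magnet','pan','bush'):
        print(c,n,[(np.round(r['location'],3),round(r['p'],2)) for r in optics.recognise(c,n)])
E
```

```text
{'time': 0.0, 'qpos': array([ 1.10929068,  0.60011776, -0.00253209,  1.60012751,  0.00177845,
        0.94293574, -0.07981818]), 'joint_vel': array([-5.55518116e-04,  6.98694578e-05, -1.91099257e-04,  1.65869222e-03,
       -6.44660045e-04, -4.10227986e-04, -1.48523111e-03]), 'joint_efforts': array([-1.40397876e-05, -7.76464248e+01,  1.56469781e+00, -2.58012253e+01,
        1.23539160e-02,  9.06157686e-03,  1.21871324e-06]), 'ee_pos': array([ 0.27195711, -0.67155327,  0.23842329]), 'tool_rot': array([-1.57237678e+00, -1.34084322e-04, -2.75676846e+00]), 'wrist_force': array([-1.65356561, -0.0232558 ,  0.82026469]), 'ft_torque': array([0.00330243, 0.01304661, 0.00428731]), 'finger_gap': 0.0855886266137359}
scene gauge [(array([0.73 , 0.194, 0.048]), 0.79)]
scene shim [(array([0.36 , 0.057, 0.01 ]), 0.82), (array([0.536, 0.184, 0.011]), 0.81), (array([0.362, 0.206, 0.003]), 0.58)]
scene magnet [(array([0.522, 0.332, 0.012]), 0.91)]
scene pan [(array([0.528, 0.037, 0.013]), 0.74)]
scene bush [(array([0.655, 0.352, 0.02 ]), 0.73)]
top gauge [(array([0.702, 0.171, 0.044]), 0.82)]
top shim [(array([0.366, 0.058, 0.01 ]), 0.91), (array([0.365, 0.206, 0.009]), 0.64), (array([0.528, 0.182, 0.012]), 0.63)]
top magnet [(array([0.513, 0.328, 0.02 ]), 0.97)]
top pan [(array([0.518, 0.02 , 0.003]), 0.65)]
top bush [(array([0.644, 0.348, 0.029]), 0.64), (array([0.531, 0.182, 0.009]), 0.56)]
```

View pics/top1.png

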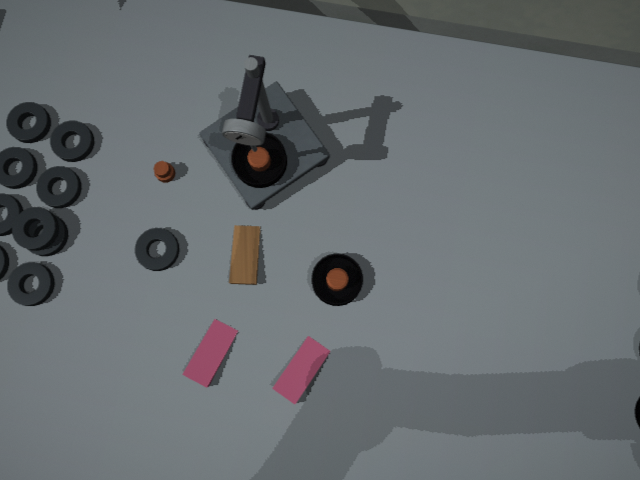

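View pics/scene1.png

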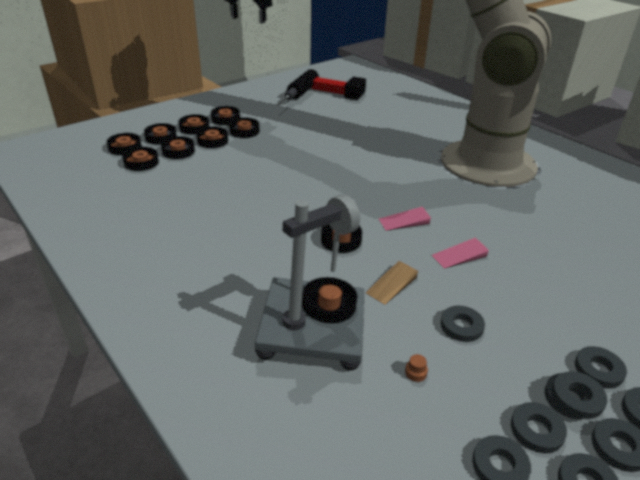

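The top view shows the wooden wedge at pixel (245,255). Two pink wedges of the same shape lie at (210,352) and (301,370), and the gauge plate corner nearest the wood is at (255,208). I choose the wooden one; next I measure it and the plate.

```bash
python3 - <<'E'
from h import *
z=np.load('top1.npz');im,d=z['im'],z['d'];W=world('top',d)
save('crop1.png',cv2.resize(im[70:310,180:380],None,fx=2.5,fy=2.5,interpolation=cv2.INTER_CUBIC))
hsv=cv2.cvtColor(im,cv2.COLOR_RGB2HSV)
m=np.zeros((480,640),bool);m[218:292,222:268]=1
m&=(hsv[...,1]>100)&(hsv[...,0]<25)
P=W[m];print(len(P),np.percentile(P[:,2],[2,50,98]))
A=np.c_[P[:,:2],np.ones(len(P))];f=np.linalg.lstsq(A,P[:,2],rcond=None)[0];print('slope',f,np.degrees(np.arctan2(-f[1],-f[0])))
r=cv2.minAreaRect((P[:,:2]*1000).astype(np.float32));print('shim',r);print(cv2.boxPoints(r))
# plate
g=(W[...,2]>.03)&(W[...,2]<.052)&(d>0);g[:70]=0;g[215:]=0;g[:,:190]=0;g[:,340:]=0
g&=hsv[...,1]<90
Q=W[g];A=np.c_[Q[:,:2],np.ones(len(Q))];
k=np.ones(len(Q),bool)
for _ in range(6):
    f=np.linalg.lstsq(A[k],Q[k,2],rcond=None)[0];e=Q[:,2]-A@f;k=abs(e)<.004
print('plate',f,k.sum(),np.degrees(np.arctan2(f[1],f[0])),np.hypot(*f[:2]))
G=g.copy();G[g]=k
n,l,s,_=cv2.connectedComponentsWithStats(cv2.morphologyEx(G.astype(np.uint8),cv2.MORPH_OPEN,np.ones((3,3))))
i=1+s[1:,4].argmax();r=cv2.minAreaRect((W[l==i][:,:2]*1000).astype(np.float32));print('gauge',r);print(cv2.boxPoints(r))
b=(W[...,2]<.01)&(d>0);b[:200]=0;print('bench',np.median(W[260:300,270:300,2]))
E
```

```text
1501 [0.00098937 0.00970535 0.01849899]
slope [-0.23055188 -1.20526296  0.35119697] 79.17084515010426
shim ((472.4259033203125, 134.99179077148438), (259.0472412109375, 81.02278137207031), 36.58013153076172)
[[344.2727    90.33428 ]
 [392.55792   25.271019]
 [600.5791   179.64929 ]
 [552.2939   244.71255 ]]
plate [ 0.06829842 -0.0001629  -0.0050945 ] 5265 -0.13665716595476393 0.06829861152960329
gauge ((719.3956909179688, 183.08563232421875), (159.93508911132812, 160.22787475585938), 45.03602600097656)
[[606.201   183.11798]
 [719.5704   69.89102]
 [832.5904  183.05328]
 [719.221   296.28024]]
bench 5.621216109065776e-05
```

View pics/crop1.png

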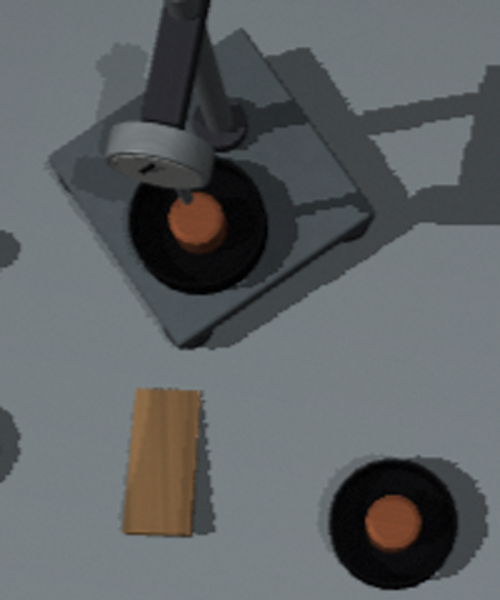

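The crop shows the wood-coloured wedge with its thin end at about (168,390) and thick end at about (158,533). The plate corner is at (183,347), so this is the right shim. The plate has yaw ≈ 0 and leans 0.068 rad toward -x.

```bash
cat >> h.py <<'E'
def shim(W,im,lo=(.40,.08),hi=(.70,.29)):
    hsv=cv2.cvtColor(im,cv2.COLOR_RGB2HSV)
    m=(hsv[...,1]>90)&(hsv[...,0]>11)&(hsv[...,0]<25)&(W[...,0]>lo[0])&(W[...,0]<hi[0])&(W[...,1]>lo[1])&(W[...,1]<hi[1])&(W[...,2]<.024)
    n,l,s,_=cv2.connectedComponentsWithStats(m.astype(np.uint8))
    P=W[l==1+s[1:,4].argmax()]
    A=np.c_[P[:,:2],np.ones(len(P))];f=np.linalg.lstsq(A,P[:,2],rcond=None)[0]
    r=cv2.minAreaRect((P[:,:2]*1000).astype(np.float32))
    print('shim n',len(P),'slope',np.round(f,3),'rect',np.round(r[0]),np.round(r[1]),r[2],np.round(cv2.boxPoints(r)).tolist(),'z',P[:,2].min(),P[:,2].max())
def plan(wps):
    "wps: (x,y,z,yawdeg) world -> tool rows"
    s=arm.state();p=np.array(s['ee_pos']);R=Ro.from_euler('xyz',s['tool_rot']).as_matrix()
    y0=np.degrees(s['tool_rot'][2])
    for w in wps:
        print(np.round(R.T@(np.array(w[:3])-p),4),'spin',round(-((w[3]-y0+180)%360-180)/5,2))
E
python3 - <<'E'
from h import *
z=np.load('top1.npz');shim(world('top',z['d']),z['im'])
z=np.load('scene1.npz');shim(world('scene',z['d']),z['im'])
for a in ([(.45,-.45,.26,-118),(.52,-.25,.26,-78)],[(.52,-.05,.26,-40),(.45,.182,.24,-2)]): plan(a)
E
```

```text
shim n 1517 slope [-0.151 -0.009  0.092] rect [535. 181.] [100.  43.] 8.170025825500488 [[482.0, 195.0], [489.0, 152.0], [587.0, 167.0], [581.0, 210.0]] z -0.00328251377282341 0.020802512464838163
shim n 973 slope [-0.148 -0.03   0.093] rect [533. 184.] [99. 45.] 8.100638389587402 [[481.0, 199.0], [487.0, 155.0], [585.0, 169.0], [579.0, 213.0]] z -0.0007021833837169725 0.01778282231182778
[-0.2482 -0.0207 -0.139 ] spin -7.99
[-0.3881 -0.0207 -0.2981] spin -15.99
[-0.4632 -0.0207 -0.4834] spin -23.59
[-4.854e-01 -7.000e-04 -7.248e-01] spin -31.19
```

Request:
{"op": "send_rows", "data": {
  "steps": "-0.25 -0.02 -0.14 -8; -0.25 -0.02 -0.14 -8; -0.25 -0.02 -0.14 -8; -0.25 -0.02 -0.14 -8; -0.25 -0.02 -0.14 -8; -0.25 -0.02 -0.14 -8; -0.39 -0.02 -0.3 -16; -0.39 -0.02 -0.3 -16; -0.39 -0.02 -0.3 -16; -0.39 -0.02 -0.3 -16; -0.39 -0.02 -0.3 -16; -0.39 -0.02 -0.3 -16",
  "fingers": 0.018,
  "squeeze": 40
}}

```text
time: 1.8
ee_pos: [0.5221, -0.2447, 0.2597]
tool_rot: [-1.57, 0.0, -1.354]
wrist_force: [0.7, -0.9, 0.4]
finger_gap: 0.0179
```

```bash
python3 - <<'E'
from h import *
plan([(.53,-.05,.26,-38),(.44,.182,.22,0),(.44,.182,.1,0)])
E
```

```text
[-0.1885 -0.0002  0.0496] spin -7.92
[-0.4344  0.0399  0.0115] spin -15.52
[-0.4343  0.1599  0.0114] spin -15.52
```

Request:
{"op": "send_rows", "data": {
  "steps": "-0.19 0 0.05 -7.9; -0.19 0 0.05 -7.9; -0.19 0 0.05 -7.9; -0.19 0 0.05 -7.9; -0.19 0 0.05 -7.9; -0.434 0.04 0.0115 -15.5; -0.434 0.04 0.0115 -15.5; -0.434 0.04 0.0115 -15.5; -0.434 0.04 0.0115 -15.5; -0.434 0.04 0.0115 -15.5; -0.434 0.04 0.0115 -15.5; -0.434 0.04 0.0115 -15.5"
}}

```text
time: 3.0
ee_pos: [0.4403, 0.1814, 0.2197]
tool_rot: [-1.571, -0.001, -0.003]
wrist_force: [0.5, -0.5, -0.2]
finger_gap: 0.018
```

```bash
python3 - <<'E'
from h import *
plan([(.445,.182,.06,0),(.455,.182,.013,0)])
im,d=optics.capture('wrist');save('w1.png',im)
E
```

```text
[0.0046 0.1597 0.0006] spin -0.04
[0.0145 0.2067 0.0006] spin -0.04
```

View pics/w1.png

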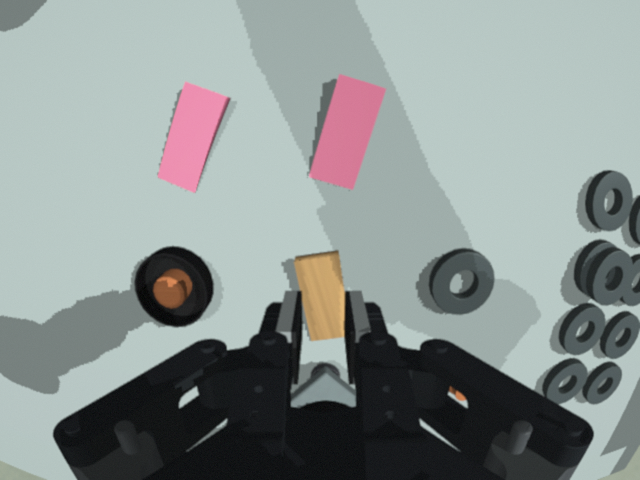

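The wrist view shows the wooden wedge at (320,295) between the fingers, with its thick end up at about (318,255). Pan, magnet and pink wedges are well clear. I lower the fingers behind the thick end.

Request:
{"op": "send_rows", "data": {
  "steps": "0.005 0.05 0.001 0; 0.005 0.1 0.001 0; 0.005 0.15 0.001 0; 0.01 0.18 0.001 0; 0.014 0.2 0.001 0; 0.014 0.206 0.001 0; 0.014 0.206 0.001 0; 0.014 0.206 0.001 0"
}}

```text
time: 3.85
ee_pos: [0.4556, 0.1804, 0.0145]
tool_rot: [-1.571, -0.002, -0.007]
wrist_force: [-1.0, 1.1, -0.0]
finger_gap: 0.0181
```

Request:
{"op": "send_rows", "data": {
  "steps": "0.008 0.001 0.001 0; 0.012 0.001 0.001 0; 0.016 0.001 0.001 0; 0.02 0.001 0.001 0; 0.024 0.001 0.001 0; 0.028 0.001 0.001 0; 0.032 0.001 0.001 0; 0.036 0.001 0.001 0; 0.04 0.001 0.001 0; 0.043 0.001 0.001 0; 0.045 0.001 0.001 0; 0.045 0.001 0.001 0"
}}

```text
time: 5.05
ee_pos: [0.5009, 0.181, 0.0136]
tool_rot: [-1.571, -0.002, -0.008]
wrist_force: [-0.2, -0.2, 0.5]
finger_gap: 0.0182
```

```bash
cat >> h.py <<'E'
def look(tag):
    for c in('top','scene'):
        im,d=optics.capture(c);save(c+tag+'.png',im);np.savez(c+tag+'.npz',im=im,d=d);W=world(c,d)
        print(c);shim(W,im)
        hsv=cv2.cvtColor(im,cv2.COLOR_RGB2HSV)
        g=(W[...,2]>.03)&(W[...,2]<.056)&(d>0)&(W[...,0]>.6)&(W[...,0]<.85)&(W[...,1]>.06)&(W[...,1]<.31)&(hsv[...,1]<90)
        Q=W[g];A=np.c_[Q[:,:2],np.ones(len(Q))];k=np.ones(len(Q),bool)
        for t in(.006,.004,.003,.003,.003):
            f=np.linalg.lstsq(A[k],Q[k,2],rcond=None)[0];k=abs(Q[:,2]-A@f)<t
        r=cv2.minAreaRect((Q[k][:,:2]*1000).astype(np.float32))
        print(' plate tilt',np.round(f[:2],4),k.sum(),np.round(r[0]),np.round(r[1]),r[2])
E
python3 -c "
from h import *
look('2')"
```

```text
topTraceback (most recent call last):
  File "<string>", line 3, in <module>
    look('2')
    ~~~~^^^^^
  File "h.py", line 26, in look
    print(c);shim(W,im)
             ~~~~^^^^^^
  File "h.py", line 13, in shim
    P=W[l==1+s[1:,4].argmax()]
             ~~~~~~~~~~~~~~^^
ValueError: attempt to get argmax of an empty sequence
```

```bash
sed -i "s/print(c);shim(W,im)/print(c)\n        try: shim(W,im)\n        except Exception as e: print(e)/" h.py
python3 -c "
from h import *
look('2')
save('sc2.png',cv2.resize(cv2.imread('pics/scene2.png')[180:380,220:480,::-1],None,fx=3,fy=3))"
```

```text
top
attempt to get argmax of an empty sequence
 plate tilt [0. 0.] 0 [0. 0.] [0. 0.] 0.0
scene
shim n 845 slope [-0.153 -0.014  0.097] rect [561. 176.] [46. 99.] 88.33780670166016 [[511.0, 155.0], [610.0, 152.0], [612.0, 198.0], [513.0, 201.0]] z 0.00023924283773193558 0.018734001599241046
 plate tilt [ 0.0711 -0.0001] 4268 [718. 185.] [162. 160.] 45.1841926574707
```

View pics/sc2.png

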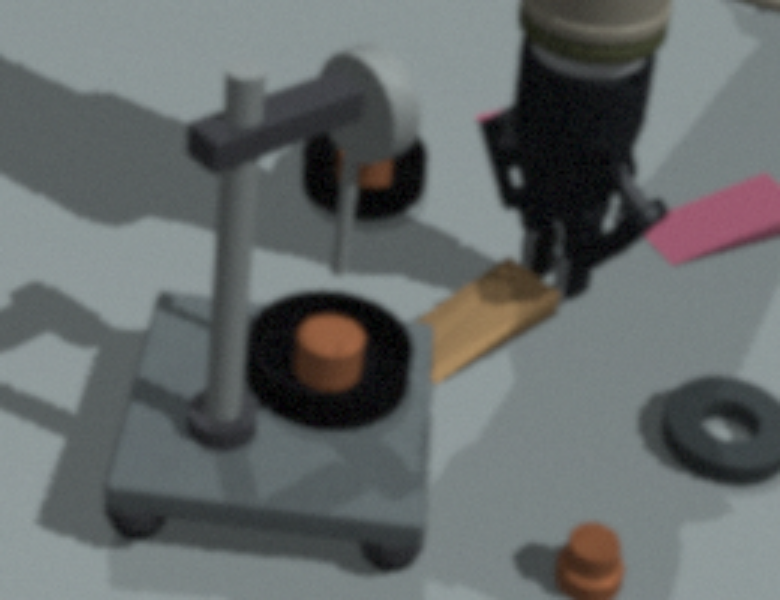

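The scene crop shows the wedge's thin end at the plate corner at about (432,350), with the fingers flush on the thick end at about (555,280). The shim now has yaw ≈ -2° and its axis runs about 9 mm to the -y side of the foot, so I push on with the pusher yawed about +6.5° to steer the thin end back.

Request:
{"op": "send_rows", "data": {
  "steps": "-0.005 0 -0.002 -0.6; -0.009 0 -0.002 -1.4; -0.009 0 -0.002 -1.4; -0.004 0 -0.001 -1.4; 0 0 -0.001 -1.4; 0.003 0 -0.001 -1.4; 0.006 0 0 -1.4; 0.009 0 0 -1.4; 0.012 0 0.001 -1.4; 0.014 0 0.001 -1.4; 0.014 0 0.001 -1.4"
}}

```text
time: 6.3
ee_pos: [0.5126, 0.1811, 0.0134]
tool_rot: [-1.573, 0.002, 0.115]
wrist_force: [-7.1, -0.7, 4.5]
finger_gap: 0.0179
```

```bash
python3 -c "
from h import *
look('3')"
```

```text
top
attempt to get argmax of an empty sequence
 plate tilt [0. 0.] 0 [0. 0.] [0. 0.] 0.0
scene
shim n 778 slope [-0.144 -0.021  0.095] rect [567. 179.] [99. 46.] 1.4471946954727173 [[517.0, 200.0], [518.0, 154.0], [618.0, 157.0], [616.0, 203.0]] z -0.0006670979546881891 0.019680761415263183
 plate tilt [ 0.0605 -0.0006] 4278 [719. 186.] [162. 160.] 45.025028228759766
```

Request:
{"op": "send_rows", "data": {
  "steps": "0.003 0 0 0; 0.006 0 0 0; 0.009 0 0 0; 0.012 0 0 0; 0.015 0 0 0; 0.018 0 0 0; 0.018 0 0 0"
}}

```text
time: 7.1
ee_pos: [0.5291, 0.1826, 0.0132]
tool_rot: [-1.574, 0.004, 0.115]
wrist_force: [-5.1, -0.9, 4.0]
finger_gap: 0.0177
```

```bash
python3 -c "
from h import *
look('4')"
```

```text
top
attempt to get argmax of an empty sequence
 plate tilt [ 0.0267 -0.0401] 164 [720. 283.] [36. 22.] 7.51423978805542
scene
shim n 663 slope [-0.144 -0.032  0.1  ] rect [577. 181.] [85. 45.] 2.298577308654785 [[533.0, 202.0], [535.0, 157.0], [620.0, 160.0], [618.0, 205.0]] z 0.0019286035750448304 0.018588733803697917
 plate tilt [ 0.0312 -0.0009] 4366 [720. 185.] [162. 160.] 45.05523681640625
```

Request:
{"op": "send_rows", "data": {
  "steps": "0.003 0 0 0; 0.006 0 0 0; 0.009 0 0 0; 0.012 0 0 0; 0.015 0 0 0; 0.015 0 0 0"
}}

```text
time: 7.8
ee_pos: [0.5429, 0.1837, 0.0129]
tool_rot: [-1.575, 0.006, 0.115]
wrist_force: [-5.0, -1.1, 3.8]
finger_gap: 0.0178
```

```bash
python3 -c "
from h import *
look('5')"
```

```text
top
attempt to get argmax of an empty sequence
 plate tilt [-0.023  -0.0115] 227 [741. 253.] [34. 69.] 45.57284164428711
scene
shim n 554 slope [-0.143 -0.031  0.101] rect [590. 184.] [77. 44.] 5.1928205490112305 [[549.0, 202.0], [553.0, 158.0], [630.0, 165.0], [626.0, 209.0]] z 0.004598825501334442 0.01996171077283659
 plate tilt [ 0.0085 -0.0012] 4451 [721. 186.] [162. 160.] 45.00288009643555
```

Request:
{"op": "send_rows", "data": {
  "steps": "0.002 0 0 0; 0.003 0 0 0; 0.004 0 0 0; 0.005 0 0 0; 0.005 0 0 0"
}}

```text
time: 8.4
ee_pos: [0.5466, 0.1839, 0.0128]
tool_rot: [-1.576, 0.008, 0.115]
wrist_force: [-6.3, -1.8, 3.0]
finger_gap: 0.018
```

Request:
{"op": "send_rows", "data": {
  "steps": "0.0015 0 0 0; 0.0025 0 0 0; 0.0025 0 0 0"
}}

```text
time: 8.7
ee_pos: [0.5474, 0.1837, 0.0127]
tool_rot: [-1.577, 0.011, 0.115]
wrist_force: [-7.6, -1.8, 4.8]
finger_gap: 0.0181
```

```bash
python3 -c "
from h import *
look('6')"
```

```text
top
attempt to get argmax of an empty sequence
 plate tilt [ 0.0255 -0.0702] 110 [738. 264.] [29. 27.] 30.68314552307129
scene
shim n 517 slope [-0.131 -0.048  0.098] rect [584. 195.] [76. 44.] 45.373085021972656 [[542.0, 183.0], [573.0, 152.0], [626.0, 206.0], [595.0, 237.0]] z 0.0038570709320643226 0.019025331402138513
 plate tilt [ 0.0018 -0.0008] 4445 [721. 185.] [162. 160.] 45.327293395996094
```

Request:
{"op": "send_rows", "data": {
  "steps": "0.0015 0 0 0; 0.0025 0 0 0; 0.0025 0 0 0"
}}

```text
time: 9.1
ee_pos: [0.5478, 0.1836, 0.0125]
tool_rot: [-1.578, 0.014, 0.115]
wrist_force: [-8.5, -0.9, 4.9]
finger_gap: 0.0184
```

Request:
{"op": "send_rows", "data": {
  "steps": "0.002 0 0 0; 0.003 0 0 0; 0.003 0 0 0"
}}

```text
time: 9.4
ee_pos: [0.5483, 0.1834, 0.0123]
tool_rot: [-1.58, 0.018, 0.116]
wrist_force: [-10.2, -1.0, 7.2]
finger_gap: 0.0177
```

```bash
python3 -c "
from h import *
look('7')"
```

```text
top
attempt to get argmax of an empty sequence
 plate tilt [-0.0811 -0.0586] 69 [743. 264.] [23. 21.] 25.535018920898438
scene
shim n 508 slope [-0.137 -0.057  0.103] rect [586. 195.] [75. 42.] 45.08089065551758 [[544.0, 183.0], [574.0, 154.0], [627.0, 207.0], [597.0, 237.0]] z 0.004518598461190444 0.019249610105275178
 plate tilt [ 0.0011 -0.0007] 4468 [721. 186.] [161. 160.] 45.02922439575195
```

Request:
{"op": "send_rows", "data": {
  "steps": "0.002 0 0 0; 0.003 0 0 0; 0.004 0 0 0; 0.004 0 0 0"
}}

```text
time: 9.9
ee_pos: [0.549, 0.1832, 0.0121]
tool_rot: [-1.581, 0.023, 0.116]
wrist_force: [-12.0, -1.4, 9.9]
finger_gap: 0.0179
```

```bash
python3 -c "
from h import *
look('8')"
```

```text
top
attempt to get argmax of an empty sequence
 plate tilt [-0.0558 -0.0361] 45 [763. 240.] [16. 72.] 36.85194778442383
scene
shim n 509 slope [-0.136 -0.058  0.103] rect [586. 195.] [75. 42.] 45.267005920410156 [[544.0, 183.0], [574.0, 154.0], [627.0, 207.0], [597.0, 237.0]] z 0.0024467833645130626 0.019383710413854414
 plate tilt [ 0.0004 -0.0008] 4485 [721. 185.] [162. 160.] 45.039363861083984
```

Level within about 0.001 rad and the push has stiffened. I back off, rise and check.

Request:
{"op": "send_rows", "data": {
  "steps": "-0.005 0 0 0; -0.015 -0.003 0 0; -0.03 -0.005 0 0; -0.045 -0.02 0 0; -0.055 -0.06 0 0; -0.055 -0.11 0 0; -0.055 -0.16 0 0; -0.055 -0.21 -0.05 0; -0.055 -0.25 -0.1 0; -0.055 -0.25 -0.15 0; -0.055 -0.25 -0.2 0; -0.055 -0.25 -0.25 0"
}}

```text
time: 11.2
ee_pos: [0.5257, -0.0415, 0.2659]
tool_rot: [-1.583, 0.02, 0.116]
wrist_force: [0.9, -0.3, -0.6]
finger_gap: 0.018
```

Request:
{"op": "send_rows", "data": {
  "steps": "0 0 -0.05 0; 0 0 -0.1 0; 0 0 -0.15 0; 0 0 -0.15 0; 0 0 -0.15 0"
}}

```text
time: 11.7
ee_pos: [0.5428, -0.1918, 0.2674]
tool_rot: [-1.583, 0.02, 0.113]
wrist_force: [-0.6, 1.0, 0.9]
finger_gap: 0.018
```

```bash
python3 -c "
from h import *
look('9')
for n in('magnet','pan','bush'): print(n,[(np.round(r['location'],3),round(r['p'],2)) for r in optics.recognise('scene',n)])
a=cv2.imread('pics/top9.png')[60:310,130:400,::-1];b=cv2.imread('pics/scene9.png')[180:400,220:500,::-1]
save('c9.png',np.hstack([cv2.resize(a,(400,370)),cv2.resize(b,(400,370))]))"
```

```text
top
shim n 924 slope [-0.131  0.01   0.088] rect [598. 181.] [73. 44.] 6.06719446182251 [[559.0, 199.0], [564.0, 155.0], [637.0, 163.0], [632.0, 206.0]] z -0.001443305920195525 0.021637774799223564
 plate tilt [0.0002 0.    ] 4642 [722. 183.] [160. 160.] 45.19138717651367
scene
shim n 497 slope [-0.136 -0.04   0.099] rect [594. 184.] [67. 45.] 6.3683319091796875 [[558.0, 203.0], [563.0, 158.0], [630.0, 166.0], [625.0, 210.0]] z 0.004342100974367883 0.018117066908591904
 plate tilt [ 0.0003 -0.0009] 4455 [721. 185.] [163. 160.] 45.06357192993164
magnet [(array([0.522, 0.333, 0.013]), 0.95)]
pan [(array([0.529, 0.04 , 0.012]), 0.63)]
bush [(array([0.652, 0.355, 0.019]), 0.68)]
```

View pics/c9.png

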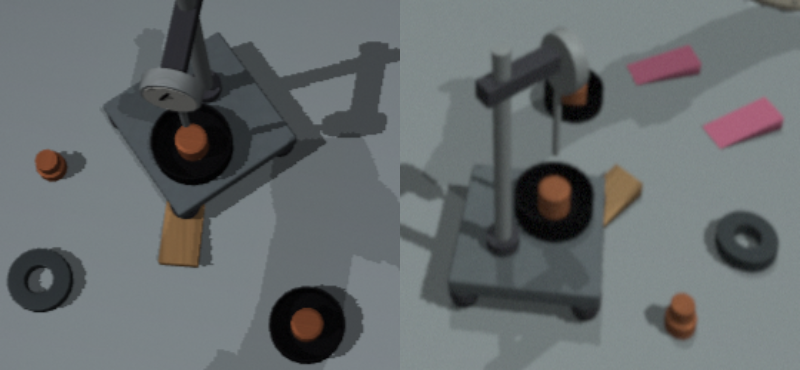

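The wedge sits under the plate corner at (185,210) in the left half. The plate reads level in both cameras (0.0002 and 0.001 rad), and the bystanders have not moved.

```bash
python3 -c "
from h import *
print(ticket.sign_off())"
```

```text
the job is handed in; nothing more can be done
None
```

I pushed the wooden shim, thin end first, under the gauge's short foot until the gauge sat level, then backed the arm away and handed the job in at about 12 s. The sign-off gives no verdict.

- **Push:** I pushed with two fingertips on the thick end. Partway through I turned the fingers a few degrees to bring the shim back in line, because it had swung about 9 mm to one side. The push took about 5–7 N while the gauge was lifting. It then stiffened to about 12 N sideways and 10 N vertically at the wrist when I stopped.
- **Level:** After I let go, the plate's tilt read 0.0002 rad in the top camera and about 0.001 rad in the scene camera, down from about 0.07 rad. I did not test the gauge for rocking by touching it.
- **Positions:** The middle of the shim passes within about 2 mm of the foot, and the shim lies about 6° askew. The gauge's centre moved only as much as levelling explains. The magnet, pan and bush are where they were, to within the detector's 3–4 mm.
- **Failed checks:** The top camera could not see the shim or the plate while the arm was over them, so I steered by the scene camera. Both cameras agreed afterwards.

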